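Free the ratchet pawl and lower the hand rest

ROBOT

A 6-joint arm with a two-finger parallel gripper is mounted at the origin on a cart in front of the work surface, level with it; the furniture and walls round the work are solid. World frame = base frame: x ahead of the robot, y to its left, z up, the work surface at z = 0. Lengths are in m, angles in rad, forces in N, time in s.
With the tool pointing down it reaches from about 0.375 to 0.975 m from the base axis. Payload 3.8 kg.
Tool frame: the origin (TCP) lies at the very end of the fingers, on their centre line; the grasp point (between the pads) lies 19 mm behind it; z points along the fingers, y is the direction in which the jaws open and shut (so a half turn about z gives the same grasp; the last joint's range is limited). The gripper opens to 85 mm and grips with 20 to 120 N. Pads are 22 mm wide; open, the fingers measure 114 mm over their backs; the gripper's body (76 mm by 85 mm) begins 54 mm behind the grasp point. The pads swing forward as they close: fully open they stand 13 mm farther back than shut.
Start: joints at [-1.268, 0.264, 1.604, -0, 1.274, -0.037], TCP at [0.225, -0.636, 0.231] pointing down, gripper open.
Joint ranges: [-2.63, 2.63], [-0.94, 2.18], [0.31, 2.57], [-1.31, 4.45], [0, 2.66], [-2.55, 2.55]. Speed limits (rad/s): [2.57, 2.57, 3.14, 3.14, 3.14, 3.14].

INTERFACE

Orientations are given as a rotation vector (axis times angle).
In Python, from workcell import read_state, read_camera, camera_info, finish_job gives the robot as it stands. The module is installed in compiled form; this text tells all that it offers.
- The arm moves only by the tool play_rows, never from a script. Its argument "motion" is a list of rows, each a list of 5 numbers: the shift along the tool's x, y, z in units of 1000 mm (1.0 is 1000 mm), then the turn about the tool's z in units of 2 pi rad (1.0 is 2 pi rad), then the finger opening in mm, from 0 to 85.4. A call has 1 to 5 rows; each row shifts and turns the commanded pose from where the row before left it, along the tool's axes as they then stand; what a row does not reach is not made up. A row lasts 1/8 s, in which the tool goes at most 62.5 mm and 10.7 degrees, less where a joint would pass 70% of its speed; a pose out of reach is approached as far as the arm can. A call with a number of a shift or a turn outside -1 to 1 is refused whole. A call with a gripper value outside its range is refused whole. The fingers move at their own pace and stop on an object; "squeeze" is the grip in N (left out, the last holds). Time passes only in rows, so rows that do not move let the fingers close. It gives the time, the measured TCP pose, the force and the opening at its end, in the units of the state.
- read_state(): the state, without advancing time (a new reading comes with each control period).
- read_camera(name): name is "scene" or "top" or "wrist"; returns the picture (420x560x3 uint8, red, green, blue); there is no depth.
- camera_info(name): a dict with "intrinsics" (3x3 intrinsics, pixels), "pose" (4x4, takes a point from camera to world coordinates). Camera axes: x right, y down, z forward; pixel columns grow to the right and rows downward; lengths in m; the calibration is good to about 2 mm. A picture is of the moment at which its call begins: read the wrist's pose just before it. camera_info takes no time and is no camera call; for the wrist camera it gives the pose at the moment of the call.
- finish_job(): hands the job in, once; it reports no verdict.
The state is a dict: "time": time; "q": joint angles; "joint_vel": joint speeds; "joint_torque": joint torques, N m; "tool_pos": TCP position; "tcp_rot": TCP orientation; "wrist_force": force on the tool from outside, world axes, zero at the start; "torque": the same for the moment, N m; "width": opening from 0.0 (shut) to 1.0 (fully open).
Only numpy, scipy, OpenCV 4.12 (cv2) and the standard library are available. Lean on these libraries where they do the work, as an engineer would, in place of code of your own. Each camera call takes 0.05 s, during which the arm holds its last target. There are 200 camera calls.

TASK

The hand rest on the bench stands raised on its ratchet. With the tips of the shut fingers, press the pawl's tail fully down so that the pawl stands clear of the teeth, push the rest arm all the way down to its stop, then press the pawl's nose fully down so that it sits back in the teeth. Only press and push, without forcing: take nothing between the fingers, and leave the loose things around it where they are.

Things in the scene. Friction and masses are not known exactly. Their poses are not given: they have to be found in the camera images.
- rest_stand: Steel hand-rest stand bolted to the bench: base plate 205 x 72 x 8 mm (x from -138 to +67 mm) with two upright cheeks. Origin on the bench under the arm's axle, z up, x = the level direction in which the arm points. Arm axle along y at z = 80 mm; pawl pin along y at x = -58, z = 97 mm. Cheek tops reach z = 108 mm at the pawl pin, 98 mm at the axle, 22 mm out to either side (axle and pin ends).
- rest_arm (a joint): Angle of the rest arm, rad: about 0 = raised, the arm 51 degrees above level; grows as it goes down; 0.84 = on its stop, 3 degrees above level. A stiff axle holds it where it is left (3 to 8 N down on its end bar moves it when the pawl is out). With the pawl in the teeth it cannot go down more than 0.05. The ratchet wheel at its root has 6 teeth, 0.28 apart.
- rest_bar (a point): Centre of the round bar across the free end of the rest arm: 22 mm thick, 52 mm long along the stand's y, black grips, 150 mm from the axle. About 197 mm above the bench when raised, 88 mm when down. It moves on an arc: down, and outwards along the stand's x by 56 mm.
- rest_pawl (a joint): Tilt of the pawl, rad: 0 = its toe lies in the teeth (locked), 0.30 = toe lifted clear (free). It has no spring: a stiff pin holds it at whatever tilt it is left, so press it all the way to its end stop. About 3 to 6 N on the tail or the nose moves it; it clears the teeth from about 0.17.
- pawl_tail (a point): Middle of the top of the pawl's tail: ribbed flat pad, 24 mm (stand's x) by 22 mm (y), behind the pin, on the side away from the arm, 57 mm from the pin, 112 mm above the bench when locked. Pressed straight down it sinks 17 mm to its end stop, which frees the pawl.
- pawl_nose (a point): Middle of the top of the pawl's nose: flat pad, 28 mm (stand's x) by 18 mm (y), just above the ratchet wheel, 45 mm from the pin toward the arm, 128 mm above the bench when locked. When the pawl is freed it rises 12 mm and shifts 11 mm along the stand's -x; when pressed it returns, 12 mm down and 11 mm toward the arm (+x).
- gas_cup: Loose bystander: small pink ceramic gas cup standing upright, 23 mm across and 38 mm high; origin at the centre of its underside. Leave it alone.
- angle_piece: Loose bystander: length of dark steel angle, 30 x 100 x 32 mm, lying on the bench; origin at the centre of its underside. Leave it alone.
- arrow_magnet: Loose bystander: flat arrow-shaped red welding magnet, 70 x 90 x 17 mm; origin at the centre of its underside. Leave it alone.
- bracket_plate: Loose bystander: dark steel bracket, 48 x 62 mm and 72 mm high, standing; origin at the centre of its underside. Leave it alone.
- flat_coupon: Loose bystander: flat grey steel strip, 25 x 95 x 10 mm; origin at the centre of its underside. Leave it alone.

How it is judged:
On the way, in this order (a step that is already met when the one before it is completed fails the run):
1. the pawl is pressed free while the arm is still raised (value of joint rest_pawl above 0.2 rad and value of joint rest_arm below 0.12 rad), for 0.2 s.
2. the arm is down on its stop with the pawl still free (value of joint rest_arm above 0.8 rad and value of joint rest_pawl above 0.2 rad), for 0.2 s.
At the end, for the whole second after the job is handed in: The rest arm is on its stop (joint above 0.80 of 0.84 rad), the pawl is back in the teeth (joint below 0.08 rad), and both are still (value of joint rest_arm above 0.8 rad and value of joint rest_pawl below 0.08 rad and velocity of joint rest_arm between -0.05 and 0.05 rad/s and velocity of joint rest_pawl between -0.05 and 0.05 rad/s); the robot touches nothing.
It fails at once if a loose bystander was moved by more than 15 mm or knocked over (distance of any of gas_cup, angle_piece, arrow_magnet, bracket_plate, flat_coupon from where it was at the start of the episode above 0.015 m or angle between any of gas_cup, bracket_plate's own z axis and vertical above 0.5 rad).
It fails at once if the end bar or the pawl was taken between the fingers (distance between the grasp point and rest_bar below 0.016 m or distance between the grasp point and pawl_tail below 0.006 m or distance between the grasp point and pawl_nose below 0.006 m).
It fails at once if the hand rest was forced (more than 60 N) (contact force between any of the fingers, the arm and rest_stand above 60 N).
It also fails if it takes over 48 s, if anything falls off the work surface, if the arm or the gripper's body presses on something with over 40 N, if the wrist force passes 120 N, or if a joint passes its speed limit or range.

## Working session

There is one attempt and no reset: what is moved stays moved. The work goes in short steps, Python scripts to look and compute and a tool call to move; the robot and the scene stay as the last step left them, time stands still between calls to the robot, and variables do not carry over. Pictures are saved under pics/ and viewed, about 8 in all and at most 12, crops included, and the job is handed in when it is done.

Besides the shell and the picture viewer there is one more tool, called after ">>>" as name(argument=value, ...), one argument or row to a line, values as JSON. play_rows: Moves the arm, as the interface text tells. Shifts and turns lie within -1 to 1; 1 stands for 1000 mm of shift or 2 pi rad of turn. Its arguments: {"type":"object","properties":{"motion":{"type":"array","items":{"type":"array","items":{"type":"number"}}},"squeeze":{"type":"number"}},"required":["motion"]}

```bash
mkdir -p pics
python3 - <<'E'
from workcell import *
import cv2,numpy as np
for n in("scene","top"):
    im=read_camera(n);cv2.imwrite(f"pics/{n}0.png",cv2.resize(im[:,:,::-1],(800,600),interpolation=cv2.INTER_CUBIC))
    c=camera_info(n);print(n,np.round(c["intrinsics"],1).tolist(),np.round(c["pose"],3).tolist())
s=read_state();print(s)
E
```

```text
scene [[546.2, 0.0, 269.7], [0.0, 546.2, 194.0], [0.0, 0.0, 1.0]] [[0.892, -0.308, 0.331, 0.266], [-0.452, -0.577, 0.68, -0.338], [-0.018, -0.756, -0.654, 0.764], [0.0, 0.0, 0.0, 1.0]]
top [[428.5, 0.0, 279.3], [0.0, 428.5, 207.3], [0.0, 0.0, 1.0]] [[-0.0, -0.99, 0.139, 0.457], [-1.0, 0.003, 0.023, 0.286], [-0.023, -0.139, -0.99, 0.974], [0.0, 0.0, 0.0, 1.0]]
{'time': 0.1, 'q': array([-1.26791649e+00,  2.64723817e-01,  1.60525952e+00, -3.00475818e-05,
        1.27373078e+00, -3.68958158e-02]), 'joint_vel': array([ 0.00176197, -0.00057088, -0.00293016,  0.00080725, -0.00012551,
       -0.00054911]), 'joint_torque': array([ 9.98546875e-05, -5.16707790e+01, -3.68590343e+01, -6.10171446e-05,
        6.25650355e-03, -6.33605987e-05]), 'tool_pos': array([ 0.22474886, -0.63576119,  0.23004362]), 'tcp_rot': array([-3.09429437e+00, -5.30813472e-01,  4.86270150e-04]), 'wrist_force': array([-0.27584764, -0.8934873 , -0.14612133]), 'torque': array([ 0.01126102, -0.02050132, -0.02579842]), 'width': 0.9995159944284815}
```

View pics/scene0.png

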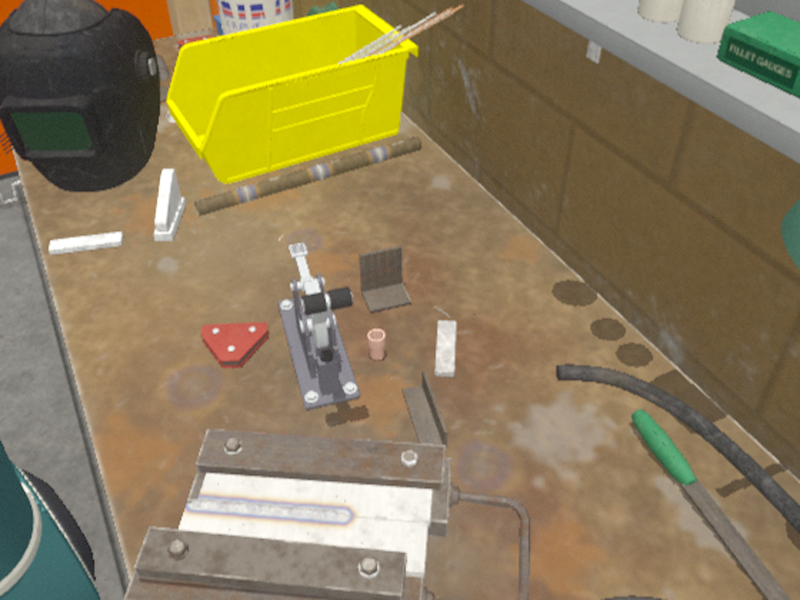

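View pics/top0.png

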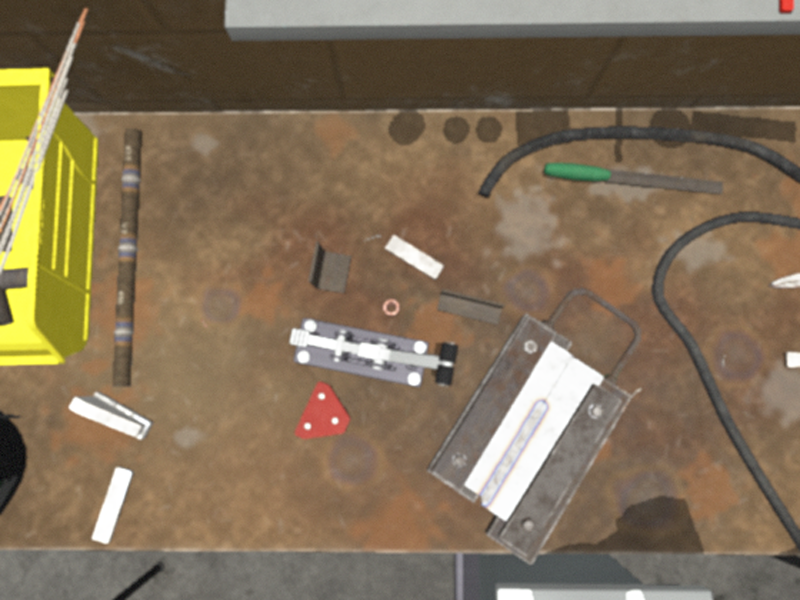

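The top view shows the tail pad at about (299,337), the end bar at (447,363), and base bolts at (310,326), (303,356), (420,348) and (414,379), all in 800-px scale. The bracket, gas cup and magnet stand beside the stand. Next I'll turn these into positions.

```bash
cat > h.py <<'E'
from workcell import *
import numpy as np,cv2
from scipy.spatial.transform import Rotation as R
def ray(cam,u,v,z,s=1/1.42857):
    c=camera_info(cam) if isinstance(cam,str) else cam
    P=np.array(c["pose"]);d=P[:3,:3]@np.linalg.solve(c["intrinsics"],[u*s,v*s,1]);o=P[:3,3]
    return o+d*(z-o[2])/d[2]
def proj(cam,p):
    c=camera_info(cam);P=np.array(c["pose"]);q=P[:3,:3].T@(np.array(p)-P[:3,3]);q=c["intrinsics"]@q;return q[:2]/q[2]
E
python3 - <<'E'
from h import *
pts={'b1':(310,326,.012),'b2':(303,356,.012),'b3':(420,348,.012),'b4':(414,379,.012),'tail':(299,337,.112),'bar':(447,363,.197)}
W={k:ray('top',*p) for k,p in pts.items()}
for k in W:print(k,W[k].round(4))
b=sum(W[k] for k in('b1','b2','b3','b4'))/4
ax=(W['b3']+W['b4']-W['b1']-W['b2'])[:2];print('base c',b.round(4),'yaw',np.arctan2(ax[1],ax[0]))
d=(W['bar']-W['tail'])[:2];print('yaw tb',np.arctan2(d[1],d[0]),np.linalg.norm(d))
for k,p in {'tail':(298,250,.112),'bar':(330,300,.197)}.items():print('scene',k,ray('scene',*p).round(4))
s=read_state();print(R.from_rotvec(s['tcp_rot']).as_matrix().round(3))
E
```

```text
b1 [0.5448 0.4491 0.012 ]
b2 [0.4975 0.4592 0.012 ]
b3 [0.5098 0.2754 0.012 ]
b4 [0.4617 0.285  0.012 ]
tail [0.5201 0.4474 0.112 ]
bar [0.4807 0.2436 0.197 ]
base c [0.5034 0.3672 0.012 ] yaw -1.771722227373707
yaw tb -1.761514382591816 0.20760321614709262
scene tail [0.5189 0.4446 0.112 ]
scene bar [0.4841 0.2463 0.197 ]
[[ 0.943  0.333 -0.001]
 [ 0.333 -0.943  0.002]
 [ 0.    -0.002 -1.   ]]
```

>>> play_rows(
  motion=[
    [0,0,-0.01,-0.0275,0],
    [0,0,-0.01,-0.0275,0],
    [0,0,-0.01,-0.0275,0],
    [0,0,-0.02,-0.0275,0],
    [0,0,-0.02,-0.0275,0],
  ],
)

```text
time: 0.72
tool_pos: [0.2248, -0.6359, 0.3008]
tcp_rot: [-2.583, -1.785, -0.001]
wrist_force: [-0.6, 0.1, -0.3]
width: -0.001
```

>>> play_rows(
  motion=[
    [0,0,0,-0.0275,0],
    [0.02,0.02,0,0,0],
    [0.04,0.03,0,0,0],
    [0.045,0.03,0,0,0],
    [0.045,0.03,0,0,0],
  ],
)

```text
time: 1.35
tool_pos: [0.3626, -0.5091, 0.3005]
tcp_rot: [-2.426, -1.994, -0.0]
wrist_force: [1.0, -1.0, 0.7]
width: 0.002
```

>>> play_rows(
  motion=[
    [0.05,0,0,0,0],
    [0.055,0,0,0,0],
    [0.055,0,0,0,0],
    [0.055,0,0,0,0],
    [0.055,0,0,0,0],
  ],
)

```text
time: 1.98
tool_pos: [0.4138, -0.2436, 0.3008]
tcp_rot: [-2.426, -1.995, -0.0]
wrist_force: [0.1, 0.2, 1.0]
width: -0.001
```

>>> play_rows(
  motion=[
    [0.055,0,0,0,0],
    [0.055,0,0,0,0],
    [0.055,0,0,0,0],
    [0.055,0,0,0,0],
    [0.055,-0.01,0,0,0],
  ],
)

```text
time: 2.6
tool_pos: [0.4572, 0.028, 0.3009]
tcp_rot: [-2.426, -1.995, 0.0]
wrist_force: [0.9, 0.2, -0.1]
width: -0.0
```

>>> play_rows(
  motion=[
    [0.055,-0.01,0,0,0],
    [0.055,-0.01,0,0,0],
    [0.055,0,0,0,0],
    [0.055,0,0,0,0],
    [0.055,0,0,0,0],
  ],
)

```text
time: 3.22
tool_pos: [0.4905, 0.3017, 0.3008]
tcp_rot: [2.426, 1.996, -0.001]
wrist_force: [0.3, -0.1, -0.6]
width: 0.001
```

Run:
```python
from h import *
c=camera_info('wrist');im=read_camera('wrist');cv2.imwrite("pics/w1.png",cv2.resize(im[:,:,::-1],(800,600),interpolation=cv2.INTER_CUBIC))
np.savez('w1.npz',**{k:np.array(v) for k,v in c.items() if k in('pose','intrinsics')})
print(np.round(c['pose'],3).tolist(),read_state()['tool_pos'])
```

```text
[[0.981, -0.186, -0.051, 0.503], [-0.193, -0.946, -0.259, 0.366], [0.0, 0.264, -0.965, 0.442], [0.0, 0.0, 0.0, 1.0]] [0.49117717 0.30779555 0.30015148]
```

View pics/w1.png

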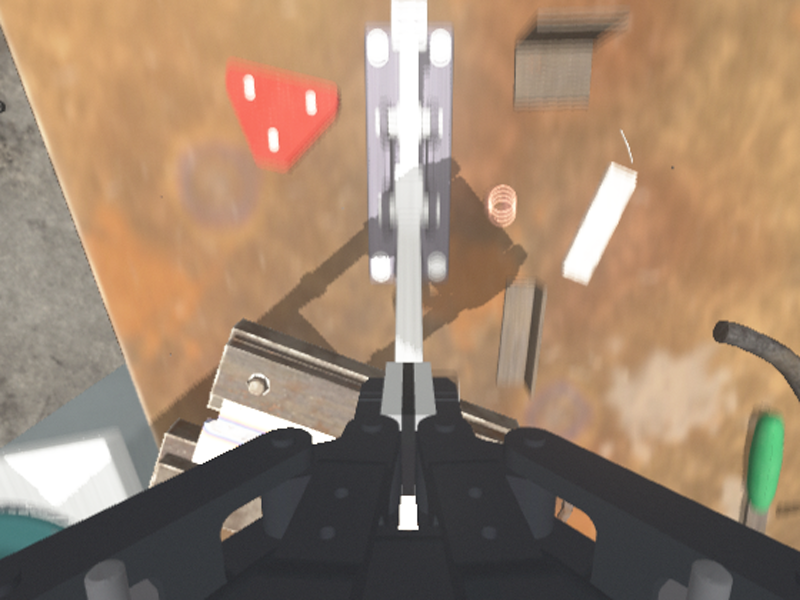

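>>> play_rows(
  motion=[
    [0.05,0,0,0,0],
    [0.03,0,0.02,0,0],
    [0.02,0,0.02,0,0],
    [0,0,0,0,0],
    [0,0,0,0,0],
  ],
)

```text
time: 3.9
tool_pos: [0.51, 0.3974, 0.2615]
tcp_rot: [2.426, 1.995, -0.001]
wrist_force: [1.2, -0.2, -0.2]
width: 0.002
```

Run:
```python
from h import *
c=camera_info('wrist');im=read_camera('wrist');cv2.imwrite("pics/w2.png",cv2.resize(im[:,:,::-1],(800,600),interpolation=cv2.INTER_CUBIC))
np.savez('w2.npz',**{k:np.array(v) for k,v in c.items() if k in('pose','intrinsics')})
print(read_state()['tool_pos'])
```

```text
[0.51031288 0.39736853 0.26221081]
```

View pics/w2.png

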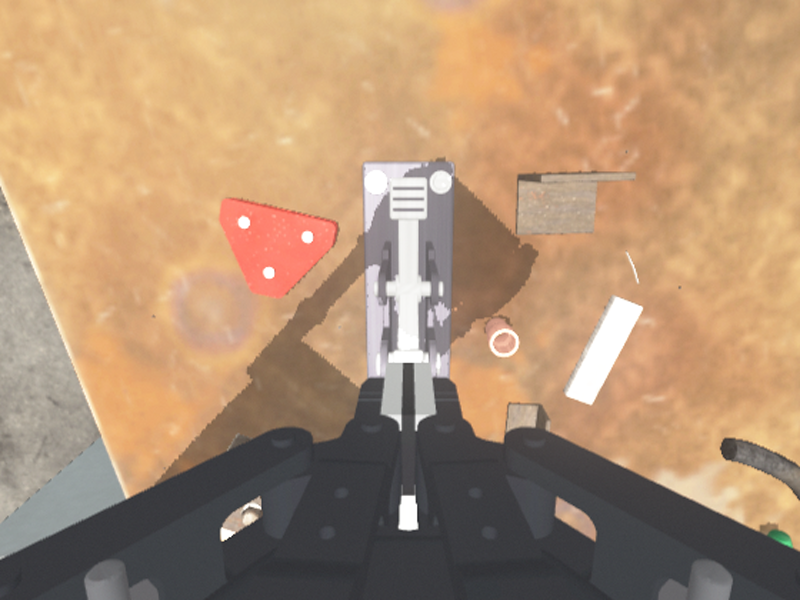

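The tail pad is centred at (408,199), the pin at (408,288), the nose near (407,355) and the base's far edge at y≈163. The stand runs vertically through the picture, so the yaw is right.

Run:
```python
from h import *
c=dict(np.load('w2.npz'))
o=lambda u,v,z:ray(c,u,v,z).round(4)
print('tail',o(408,199,.112),'pin',o(408,288,.097),'b',o(375,182,.012),o(440,182,.012),'edge',o(409,163,.008))
yaw=np.deg2rad(78.8);A=np.array([[np.cos(yaw),np.sin(yaw)],[np.sin(yaw),-np.cos(yaw)]])
print('tool xy to tail',A@(o(408,199,.112)[:2]-read_state()['tool_pos'][:2]))
```

```text
tail [0.52   0.4448 0.112 ] pin [0.5091 0.3894 0.097 ] b [0.4965 0.4566 0.012 ] [0.5456 0.4469 0.012 ] edge [0.5249 0.4654 0.008 ]
tool xy to tail [0.04840972 0.00028981]
```

>>> play_rows(
  motion=[
    [0.03,0,0.03,0,0],
    [0.018,0,0.05,0,0],
    [0.001,0,0.045,0,0],
    [0,0,0.01,0,0],
    [0,0,0,0,0],
  ],
)

```text
time: 4.58
tool_pos: [0.52, 0.4456, 0.1273]
tcp_rot: [2.427, 1.995, 0.001]
wrist_force: [-0.4, 0.6, 0.7]
width: 0.002
```

>>> play_rows(
  motion=[
    [0,0,0.005,0,0],
    [0,0,0.005,0,0],
    [0,0,0.005,0,0],
    [0,0,0.004,0,0],
    [0,0,0,0,0],
  ],
)

```text
time: 5.2
tool_pos: [0.5201, 0.4471, 0.108]
tcp_rot: [-2.426, -1.995, -0.004]
wrist_force: [0.4, 2.0, 3.3]
width: 0.003
```

In contact: 3.3 N at z = 0.108. Continuing slowly to the stop.

>>> play_rows(
  motion=[
    [0,0,0.003,0,0],
    [0,0,0.003,0,0],
    [0,0,0.003,0,0],
    [0,0,0.002,0,0],
    [0,0,0,0,0],
  ],
)

```text
time: 5.82
tool_pos: [0.5202, 0.4476, 0.097]
tcp_rot: [-2.426, -1.995, -0.005]
wrist_force: [0.5, 5.0, 3.5]
width: 0.0
```

>>> play_rows(
  motion=[
    [0,0,0.001,0,0],
    [0,0,0.001,0,0],
    [0,0,0,0,0],
  ],
)

```text
time: 6.2
tool_pos: [0.5204, 0.4477, 0.0966]
tcp_rot: [-2.426, -1.995, -0.006]
wrist_force: [-1.0, 3.8, 9.8]
width: 0.003
```

>>> play_rows(
  motion=[
    [0,0,0.001,0,0],
    [0,0,0,0,0],
    [0,0,0,0,0],
  ],
)

```text
time: 6.58
tool_pos: [0.5204, 0.4477, 0.0965]
tcp_rot: [-2.426, -1.995, -0.006]
wrist_force: [-2.6, 3.1, 13.0]
width: 0.003
```

>>> play_rows(
  motion=[
    [0,0,-0.03,0,0],
    [0,0,-0.05,0,0],
    [0,0,-0.05,0,0],
    [-0.02,0,-0.03,0,0],
    [-0.05,0,0,0,0],
  ],
)

```text
time: 7.2
tool_pos: [0.507, 0.378, 0.2559]
tcp_rot: [2.423, 1.997, 0.006]
wrist_force: [0.5, -0.5, -0.0]
width: -0.003
```

>>> play_rows(
  motion=[
    [-0.05,0,0,0,0],
    [-0.05,0,0,0,0],
    [-0.036,0,0,0,0],
    [0,0,0,0,0],
    [0,0,0,0,0],
  ],
)

```text
time: 7.82
tool_pos: [0.4793, 0.2437, 0.2525]
tcp_rot: [-2.427, -1.995, 0.003]
wrist_force: [0.0, 0.6, 0.1]
width: -0.001
```

Run:
```python
from h import *
im=read_camera('scene')[:,:,::-1];a=im[150:310,150:350];cv2.imwrite("pics/s2.png",cv2.resize(a,(750,600),interpolation=cv2.INTER_CUBIC))
print(read_state()['tool_pos'],read_state()['wrist_force'])
```

```text
[0.47950295 0.24417849 0.2526553 ] [0.59733647 0.34112388 0.48623502]
```

View pics/s2.png

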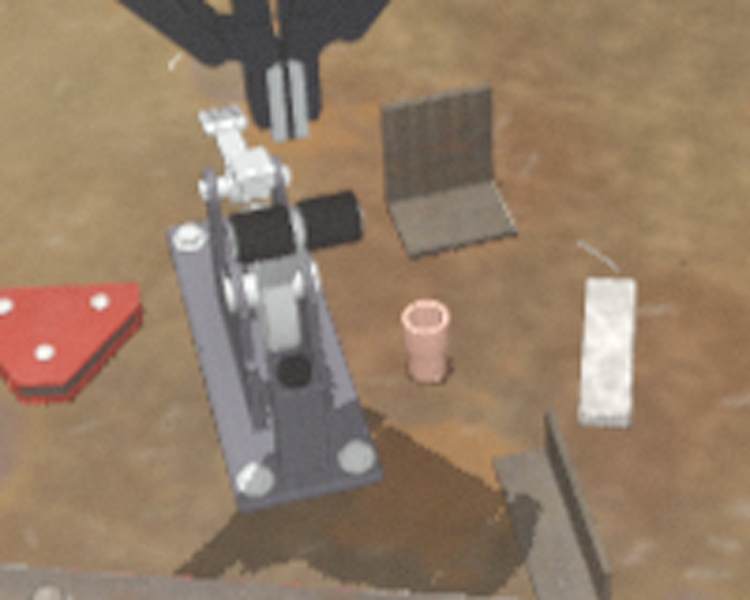

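>>> play_rows(
  motion=[
    [0,0,0.02,0,0],
    [0,0,0.016,0,0],
    [0,0,0.004,0,0],
    [0,0,0.004,0,0],
    [0,0,0,0,0],
  ],
)

```text
time: 8.5
tool_pos: [0.4799, 0.2442, 0.2098]
tcp_rot: [2.426, 1.996, 0.001]
wrist_force: [-0.6, 0.2, 0.2]
width: -0.0
```

>>> play_rows(
  motion=[
    [-0.003,0,0.003,0,0],
    [-0.004,0,0.004,0,0],
    [-0.004,0,0.004,0,0],
    [0,0,0,0,0],
  ],
)

```text
time: 9.0
tool_pos: [0.4777, 0.2323, 0.2]
tcp_rot: [2.425, 1.995, -0.0]
wrist_force: [-4.4, -4.0, 9.7]
width: -0.001
```

>>> play_rows(
  motion=[
    [-0.003,0,0.003,0,0],
    [-0.005,0,0.005,0,0],
    [-0.005,0,0.005,0,0],
    [0,0,0,0,0],
  ],
)

```text
time: 9.5
tool_pos: [0.4753, 0.2191, 0.1867]
tcp_rot: [2.425, 1.994, -0.001]
wrist_force: [-3.6, -4.0, 6.7]
width: -0.001
```

>>> play_rows(
  motion=[
    [-0.005,0,0.006,0,0],
    [-0.0045,0,0.0065,0,0],
    [-0.004,0,0.0065,0,0],
    [-0.004,0,0.007,0,0],
    [-0.003,0,0.007,0,0],
  ],
)

```text
time: 10.12
tool_pos: [0.472, 0.1988, 0.1538]
tcp_rot: [2.424, 1.994, 0.0]
wrist_force: [-1.4, -6.4, 8.5]
width: 0.001
```

>>> play_rows(
  motion=[
    [-0.003,0,0.007,0,0],
    [-0.0025,0,0.0075,0,0],
    [-0.0025,0,0.0075,0,0],
    [-0.002,0,0.0075,0,0],
    [-0.0015,0,0.0075,0,0],
  ],
)

```text
time: 10.75
tool_pos: [0.47, 0.1881, 0.1163]
tcp_rot: [2.424, 1.994, 0.002]
wrist_force: [0.3, -3.5, 6.4]
width: 0.0
```

>>> play_rows(
  motion=[
    [-0.001,0,0.006,0,0],
    [-0.001,0,0.005,0,0],
    [0,0,0.003,0,0],
    [0,0,0.001,0,0],
    [0,0,0,0,0],
  ],
)

```text
time: 11.38
tool_pos: [0.4692, 0.1872, 0.1007]
tcp_rot: [2.426, 1.995, 0.002]
wrist_force: [1.2, -2.4, 3.5]
width: -0.001
```

>>> play_rows(
  motion=[
    [0,0,0.0015,0,0],
    [0,0,0.0015,0,0],
    [0,0,0,0,0],
  ],
)

```text
time: 11.75
tool_pos: [0.4691, 0.1872, 0.0982]
tcp_rot: [2.426, 1.995, 0.001]
wrist_force: [-0.1, -4.4, 9.8]
width: -0.006
```

>>> play_rows(
  motion=[
    [0,0,0.001,0,0],
    [0,0,0.001,0,0],
    [0,0,0,0,0],
    [0,0,0,0,0],
  ],
)

```text
time: 12.25
tool_pos: [0.4693, 0.1872, 0.0979]
tcp_rot: [2.426, 1.995, 0.002]
wrist_force: [-4.0, -6.3, 19.9]
width: 0.002
```

>>> play_rows(
  motion=[
    [0,0,-0.02,0,0],
    [0,0,-0.05,0,0],
    [0,0,-0.05,0,0],
    [0.03,0,-0.01,0,0],
    [0.05,0,0,0,0],
  ],
)

```text
time: 12.88
tool_pos: [0.4842, 0.2665, 0.2265]
tcp_rot: [-2.428, -1.992, -0.004]
wrist_force: [0.4, 0.2, -0.2]
width: 0.004
```

>>> play_rows(
  motion=[
    [0.04,0,0,0,0],
    [0.02,0,0,0,0],
    [0,0,0,0,0],
    [0,0,0,0,0],
  ],
)

```text
time: 13.38
tool_pos: [0.495, 0.3235, 0.2246]
tcp_rot: [-2.427, -1.995, 0.003]
wrist_force: [-0.6, 0.5, 0.6]
width: -0.0
```

Run:
```python
from h import *
c=camera_info('wrist');im=read_camera('wrist');cv2.imwrite("pics/w3.png",cv2.resize(im[:,:,::-1],(800,600),interpolation=cv2.INTER_CUBIC))
np.savez('w3.npz',**{k:np.array(v) for k,v in c.items() if k in('pose','intrinsics')})
print(read_state()['tool_pos'])
```

```text
[0.49513802 0.32330288 0.22486518]
```

View pics/w3.png

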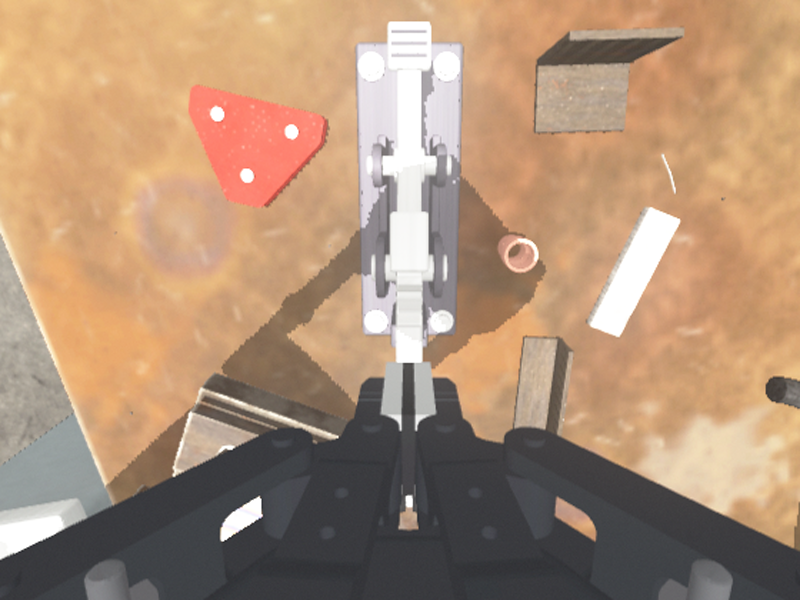

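The nose pad spans roughly (391–428, 211–250) and the fingers are in line with it. The bystanders look undisturbed.

Run:
```python
from h import *
c=dict(np.load('w3.npz'))
yaw=np.deg2rad(78.8);A=np.array([[np.cos(yaw),np.sin(yaw)],[np.sin(yaw),-np.cos(yaw)]])
for v in(211,232,250,272):print(v,A@(ray(c,409,v,.140)[:2]-read_state()['tool_pos'][:2]), A@(ray(c,409,v,.140)[:2]-[.498,.334]))
```

```text
211 [0.04696141 0.00066899] [ 3.59121183e-02 -6.07374798e-05]
232 [0.0375062  0.00068461] [ 2.64569096e-02 -4.51182440e-05]
250 [0.02923111 0.00069828] [ 1.81818211e-02 -3.14484708e-05]
272 [0.0188961  0.00071535] [ 7.84680869e-03 -1.43758709e-05]
```

The nose geometry matches 45 mm horizontally from the pin, so freed it sits at stand x ≈ −24 mm, and locked at −13 mm. I'll press at its freed centre and follow the shift.

>>> play_rows(
  motion=[
    [0.02,0,0.02,0,0],
    [0.013,0,0.03,0,0],
    [0,0,0.02,0,0],
    [0,0,0.006,0,0],
    [0,0,0,0,0],
  ],
)

```text
time: 14.05
tool_pos: [0.5019, 0.356, 0.1493]
tcp_rot: [2.427, 1.995, -0.001]
wrist_force: [0.6, 0.7, 0.8]
width: 0.003
```

>>> play_rows(
  motion=[
    [0,0,0.003,0,0],
    [0,0,0.003,0,0],
    [-0.002,0,0.002,0,0],
    [-0.002,0,0.002,0,0],
    [0,0,0,0,0],
  ],
)

```text
time: 14.68
tool_pos: [0.5016, 0.3532, 0.1398]
tcp_rot: [-2.426, -1.996, -0.002]
wrist_force: [0.7, 1.4, 2.8]
width: 0.001
```

>>> play_rows(
  motion=[
    [-0.002,0,0.002,0,0],
    [-0.002,0,0.002,0,0],
    [-0.002,0,0.002,0,0],
    [-0.002,0,0.002,0,0],
    [0,0,0,0,0],
  ],
)

```text
time: 15.3
tool_pos: [0.4993, 0.3444, 0.1308]
tcp_rot: [2.426, 1.995, -0.002]
wrist_force: [0.4, 0.4, 1.3]
width: -0.0
```

>>> play_rows(
  motion=[
    [-0.001,0,0.0015,0,0],
    [0,0,0.0015,0,0],
    [0,0,0.001,0,0],
    [0,0,0,0,0],
  ],
)

```text
time: 15.8
tool_pos: [0.4991, 0.3428, 0.1279]
tcp_rot: [2.425, 1.995, -0.003]
wrist_force: [-1.3, -2.8, 8.2]
width: 0.001
```

>>> play_rows(
  motion=[
    [0,0,0.0015,0,0],
    [0,0,0.0015,0,0],
    [0,0,0,0,0],
    [0,0,0,0,0],
  ],
)

```text
time: 16.3
tool_pos: [0.4993, 0.3427, 0.1276]
tcp_rot: [2.425, 1.995, -0.003]
wrist_force: [-5.4, -7.4, 20.3]
width: -0.001
```

The pawl is at its stop: z = 0.1276 m under 20 N. Retracting to check.

>>> play_rows(
  motion=[
    [0,0,-0.01,0,0],
    [0,0,-0.03,0,0],
    [0,0,-0.05,0,0],
    [0,0,-0.05,0,0],
    [-0.05,0,-0.01,0,0],
  ],
)

```text
time: 16.92
tool_pos: [0.4918, 0.2973, 0.2784]
tcp_rot: [2.423, 1.999, 0.011]
wrist_force: [0.0, -1.2, -0.1]
width: -0.003
```

>>> play_rows(
  motion=[
    [-0.05,0,0,0,0],
    [-0.05,0,0,0,0],
    [-0.05,0,0,0,0],
    [0,0,0,0,0],
    [0,0,0,0,0],
  ],
)

```text
time: 17.55
tool_pos: [0.4606, 0.1479, 0.2738]
tcp_rot: [-2.427, -1.994, 0.001]
wrist_force: [-0.1, 0.0, 0.4]
width: -0.001
```

Run:
```python
from h import *
im=read_camera('top')[:,:,::-1];a=cv2.resize(im[150:330,190:380],(400,380),interpolation=cv2.INTER_CUBIC)
b=cv2.resize(read_camera('scene')[:,:,::-1][150:310,150:350],(400,380),interpolation=cv2.INTER_CUBIC)
cv2.imwrite("pics/f.png",np.hstack([a,b]));s=read_state();print(s['time'],s['tool_pos'],s['wrist_force'])
```

```text
17.65 [0.46086774 0.14865754 0.27395272] [-0.35052154  0.16160298 -0.06659108]
```

View pics/f.png

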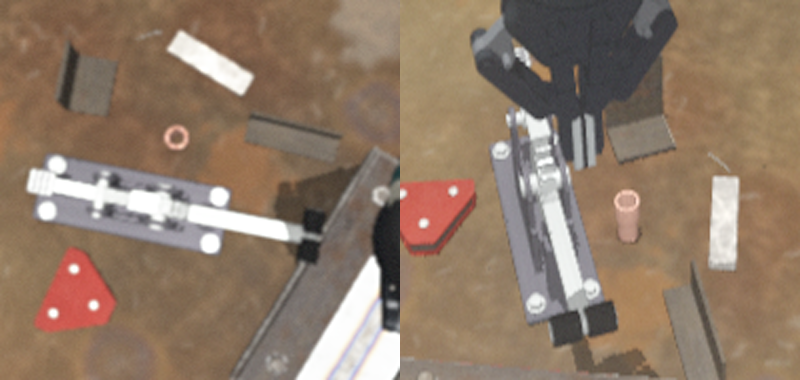

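```bash
python3 -c "
from workcell import *
print(finish_job())"
```

```text
the job is handed in; nothing more can be done
None
```

I freed the pawl, pushed the rest arm down to its stop and set the pawl back in the teeth, then handed the job in at about 17.7 s of the 48 s. The hand-in gives no verdict, so I don't know whether it was accepted.

- **Tail:** I pressed it down until it stopped at 0.0965 m under 13 N (about 0.095 m was expected). The arm then swung down freely, so the pawl was clear of the teeth.
- **Arm:** I pushed the bar along its arc until the fingertips stopped at 0.098 m under 20 N (0.099 m expected).
- **Nose:** I pressed it down, following its shift toward the arm, until it stopped at 0.1276 m under 20 N (0.128 m expected when locked).

**Last checks:** after I backed off, the wrist force read about 0 N. The final pictures show the arm down and the loose things, by eye, where they were. The pictures were not clear enough to confirm the pawl's tilt, so that rests on the nose's stop height and force. I didn't measure how far the loose things may have moved. None of the checks failed or disagreed.

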